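# Close the balance's draft shield and tare

### The arm

A 6-joint arm with a two-finger parallel gripper is mounted at the origin on the work surface. World frame = base frame: x ahead of the robot, y to its left, z up, the work surface at z = 0. Lengths are in m, angles in rad, forces in N, time in s.
With the tool pointing down it reaches from about 0.35 to 0.975 m from the base axis. Payload 4.9 kg.
Tool frame: the origin (TCP) lies on the front face of the gripper's body, between the roots of the fingers; the fingertips stand ctrl.tip_extent ahead of it and the grasp point (between the pads) lies 54 mm ahead of it (ctrl.tip_extent is the distance from the TCP to the fingertips, in m); z points along the fingers, y is the line along which they close (so a half turn about z gives the same grasp; the last joint's range is limited). The gripper opens to 85 mm and grips with 20 to 120 N. Pads are 22 mm wide; open, the fingers measure 114 mm over their backs; the gripper's body (76 mm by 85 mm) begins 54 mm behind the grasp point. The pads swing forward as they close: fully open they stand 13 mm farther back than shut.
Start: joints at [1.117, 0.053, 1.613, -0, 1.476, -0.119], TCP at [0.205, 0.59, 0.304] pointing down, gripper open.
Joint ranges: [-3.01, 3.01], [-1.01, 2.22], [0.06, 2.58], [-1.02, 4.17], [0.09, 2.62], [-3.14, 3.14]. Speed limits (rad/s): [2.57, 2.57, 3.14, 3.14, 3.14, 3.14].

### API

Orientations are given as a rotation vector (axis times angle).
In Python, from station import ctrl gives the robot as it stands.
- The arm moves only by the tool apply_moves, never from a script. Its argument "rows" is one flat list of numbers, 6 for each row, row after row: the shift along the tool's x, y, z normalised to -1 to 1, where 1 is 0.6 m, then the turn, a rotation vector about the tool's x, y, z normalised to -1 to 1, where 1 is 90 degrees. A call has 1 to 20 rows; each row is the pose to reach, as a shift and turn from the pose commanded when the call began, along the tool's axes at that moment; what a row does not reach only later rows make up. A row lasts 1/10 s, in which the tool goes at most 50 mm and 8.59 degrees, less where a joint would pass 70% of its speed; a pose out of reach is approached as far as the arm can. A call with a number of a shift or a turn outside -1 to 1 is refused whole. A call with a gripper value outside its range is refused whole. "grip" is the opening, from 0 (shut) to 1 (fully open), set as the call begins (left out, the last holds). The fingers move at their own pace and stop on an object; "grip_force" is the grip in N (left out, the last holds). Time passes only in rows, so rows that repeat a pose let the fingers close. It gives the time, the measured TCP pose, the force, the opening and the grip force at its end, in the units of the state.
- ctrl.get_obs(): the state, without advancing time (a new reading comes with each control period).
- ctrl.get_image(name): name is "scene" or "top" or "wrist"; returns (picture, depth): 420x560x3 uint8, blue, green, red; 420x560 float32, m along the optical axis (not along the pixel's ray), 0 where there is no reading.
- ctrl.camera_model(name): a dict with "mtx" (3x3 intrinsics, pixels), "R" (3x3) and "t" (3): a world point X has camera coordinates R X + t; the wrist camera has in their place "tool_from_camera" (4x4, takes a point from camera to tool coordinates, whose origin is the TCP and whose axes are the flange's). Camera axes: x right, y down, z forward; pixel columns grow to the right and rows downward; lengths in m; the calibration is good to about 2 mm. The wrist camera is an equidistant fisheye: a pixel r from the principal point sees the ray r / f radians off the axis. A picture is of the moment at which its call begins: read the wrist's pose just before it. camera_model takes no time and is no camera call.
- ctrl.finish_job(): hands the job in; it is judged then, once.
The state is a dict: "t": time; "q": joint angles; "dq": joint speeds; "effort": joint torques, N m; "tool_pos": TCP position; "tool_rot": TCP orientation; "contact_force": force on the tool from outside, world axes, zero at the start; "wrist_torque": the same for the moment, N m; "opening": finger opening in m; "grip_force": force on a finger pad.
Only numpy, scipy, OpenCV 4.12 (cv2) and the standard library are available. Lean on these libraries where they do the work, as an engineer would, in place of code of your own. Each camera call takes 0.05 s, during which the arm holds its last target. There are 200 camera calls.

### The job

Tare the empty aluminium cup standing on the balance: with your fingertips, gently push the two open glass doors of the draft shield (the one on top and the one on the right-hand side) fully shut without slamming them, and only then press the wide blue tare key right in and let it come up again. Do not grip or pinch the doors by their grips and do not lift anything; leave the cup on the pan, the closed left door, the other two keys and the parts around the balance as they are.

Things in the scene. Friction and masses are not known exactly. Their poses are not given: they have to be found in the camera images.
- balance: White milligram balance, fixed on the bench, 205 (y) x 340 (x) mm. Origin: centre of its underside; x points away from the operator, y to the left, z up. Key shelf at x -170 to -115, 40 mm high; sloping display up to 65 mm at x -45; glass chamber x -40 to 120, |y| to 95, 219 mm high; solid column behind it to x 170, 213 mm high. Of the shield only the door grips stick out.
- top_door (a joint): Opening of the clear top door in m: 0 fully shut (hard stop), 0.10 fully open. It slides level along the balance's x, opening away from the operator (+x), closing towards the operator (-x). It stays where it is left; friction about 1.2 N. Driven shut faster than 0.5 m/s it counts as slammed.
- right_door (a joint): Opening of the clear right-hand side door (on the balance's -y side) in m: 0 is fully shut (a hard stop), 0.10 fully open; same motion, direction and friction as the top door.
- left_door (a joint): Opening of the left-hand side door (+y side) in m; shut at the start (0) and to be left shut.
- top_door_grip (a point): Centre of the top door's dark grip (moves with the door): an upright bar 10 mm thick along the balance's x, 60 mm long along y, 22 mm high, standing on the pane, whose upper face lies 11 mm below this point and runs 148 mm on behind it (+x). Axes as the balance's.
- right_door_grip (a point): Centre of the right door's dark grip (moves with the door): a block 10 mm thick along the balance's x, sticking 28 mm out sideways from the glass (this point is 14 mm from the glass), 44 mm high; its upper end is 10 mm below the top of the shield. Free space behind it (+x), beside the glass. Axes as the balance's.
- left_door_grip (a point): Centre of the left door's grip, the mirror image of the right one.
- tare_key_top (a point): Centre of the upper face of the wide blue tare key, 20 mm (x) by 52 mm (y), in the middle of the front key shelf, 7 mm proud of the shelf. Pressed straight down.
- tare_key (a joint): Depth of the tare key in m: 0 is up, 0.005 fully down; springs back; 1.2 N to start, 4.2 N fully down. It counts as pressed beyond 0.003.
- power_key (a joint): Depth (m) of the small red 20 mm square key, 74 mm to the left (+y) of the tare key; leave alone.
- print_key (a joint): Depth (m) of the small grey 20 mm square key, 74 mm to the right (-y) of the tare key; leave alone.
- pan_cup: loose open aluminium cup, 42 mm across, 36 mm high, 60 g; origin at the centre of its underside. It stands on the balance's round steel pan (100 mm across, its top 75 mm above the bench) inside the glass chamber.
- near_cup: loose open aluminium cup, 42 mm across, 36 mm high, 60 g; origin at the centre of its underside. Stands on the bench to the right of the balance.
- check_weight: loose steel check weight, 34 mm across, 55 mm high with its knob, 200 g, on the bench to the right of the balance's front; origin at the centre of its underside
- thumbscrew: loose thumbscrew standing on its 24 mm head, 34 mm high, on the bench to the left of the balance's front; origin at the centre of its underside
- tray_cup0: loose open aluminium cup, 42 mm across, 36 mm high, 60 g; origin at the centre of its underside. Stands in the plywood tray (floor 8 mm, rim 34 mm high) to the robot's right.
- tray_cup1: loose open aluminium cup, 42 mm across, 36 mm high, 60 g; origin at the centre of its underside. Stands in the plywood tray (floor 8 mm, rim 34 mm high) to the robot's right.
- tray_cup2: loose open aluminium cup, 42 mm across, 36 mm high, 60 g; origin at the centre of its underside. Stands in the plywood tray (floor 8 mm, rim 34 mm high) to the robot's right.

How it is judged:
On the way, in this order (a step that is already met when the one before it is completed fails the run):
1. all three doors of the draft shield are fully shut (value of joint each of top_door, right_door, left_door below 0.003 m), for 0.2 s.
2. the tare key is pressed right in while the shield is shut (all of step 1 and value of joint tare_key above 0.003 m), for 0.05 s.
At the end, for the whole second after the job is handed in: All three doors are shut to within 3 mm, all three keys are up again, the cup stands upright on the pan within 8 mm of where it stood, and the other loose things are within 20 mm of where they were (all of step 1 and value of joint each of tare_key, power_key, print_key below 0.001 m and velocity of joint each of top_door, right_door below 0.01 m/s and distance of pan_cup from where it was at the start of the episode below 0.008 m and angle between pan_cup's own z axis and vertical below 0.1 rad and linear speed of pan_cup below 0.01 m/s and distance of each of near_cup, check_weight, thumbscrew, tray_cup0, tray_cup1, tray_cup2 from where it was at the start of the episode below 0.02 m); the robot touches nothing.
It fails at once if the tare key is pressed (over 2 mm) while a door is still open by more than 5 mm (value of joint tare_key above 0.002 m and value of joint any of top_door, right_door, left_door above 0.005 m).
It fails at once if the red or the grey key is pressed (over 2.5 mm), or the left door is opened by more than 6 mm (value of joint any of power_key, print_key above 0.0025 m or value of joint left_door above 0.006 m).
It fails at once if a door is slammed (driven shut faster than 0.5 m/s) (velocity of joint any of top_door, right_door below -0.5 m/s).
It fails at once if a door's grip is taken between the fingers instead of being pushed ((x of the grasp point in the frame of top_door_grip between -0.005 and 0.005 m and y of the grasp point in the frame of top_door_grip between -0.028 and 0.028 m and z of the grasp point in the frame of top_door_grip between -0.023 and 0.023 m) or (x of the grasp point in the frame of right_door_grip between -0.005 and 0.005 m and y of the grasp point in the frame of right_door_grip between -0.013 and 0.013 m and z of the grasp point in the frame of right_door_grip between -0.034 and 0.034 m)).
It fails at once if the cup on the pan is lifted, tipped or shifted by more than 12 mm, or another loose part is lifted, carried or knocked more than 25 mm from its place (distance of pan_cup from where it was at the start of the episode above 0.012 m or angle between pan_cup's own z axis and vertical above 0.3 rad or distance of any of near_cup, check_weight, thumbscrew, tray_cup0, tray_cup1, tray_cup2 from where it was at the start of the episode above 0.025 m).
It also fails if it takes over 48 s, if anything falls off the work surface, if the arm or the gripper's body presses on something with over 40 N, if the wrist force passes 120 N, or if a joint passes its speed limit or range.

## Working session

There is one attempt and no reset: what is moved stays moved. The work goes in short steps, Python scripts to look and compute and a tool call to move; the robot and the scene stay as the last step left them, time stands still between calls to the robot, and variables do not carry over. Pictures are saved under pics/ and viewed, at most 10 in all, crops included, and the job is handed in when it is done.

Besides the shell and the picture viewer there is one more tool, called after ">>>" in YAML: its name, and indented under it one key for each argument. apply_moves: Moves the arm, as the interface text tells. Its arguments: {"type":"object","properties":{"rows":{"type":"array","items":{"type":"number"}},"grip":{"type":"number"},"grip_force":{"type":"number"}},"required":["rows"]}

```bash
mkdir -p pics
python3 - <<'E'
from station import ctrl
import cv2,numpy as np
o=ctrl.get_obs();print(o['t'],o['tool_pos'],o['tool_rot'],o['opening'],ctrl.tip_extent)
for n in ['scene','top']:
    im,d=ctrl.get_image(n);cv2.imwrite(f'pics/{n}0.png',im);np.savez(f'{n}0.npz',im=im,d=d,**ctrl.camera_model(n))
    m=ctrl.camera_model(n);print(n,m['mtx'],-m['R'].T@m['t'],m['R'])
E
```

```text
0.0 [0.20514455 0.58988014 0.3026718 ] [-5.23332682e-01 -3.09707766e+00  3.04511253e-03] 0.08523833980436973 0.0726
scene [[388.01662032   0.         277.44228786]
 [  0.         388.01662032 216.71982653]
 [  0.           0.           1.        ]] [ 0.79875817 -0.61199127  0.84329304] [[ 0.86757415  0.49712719 -0.01340352]
 [ 0.37753401 -0.67592788 -0.63292145]
 [-0.32370228  0.544046   -0.77409998]]
top [[432.53380322   0.         275.61047305]
 [  0.         432.53380322 206.09845225]
 [  0.           0.           1.        ]] [ 0.23024276 -0.13812773  1.42168808] [[ 0.07158449 -0.99741727  0.00586965]
 [-0.97410203 -0.07117414 -0.21461473]
 [ 0.21447821  0.00964545 -0.97668115]]
```

View pics/scene0.png

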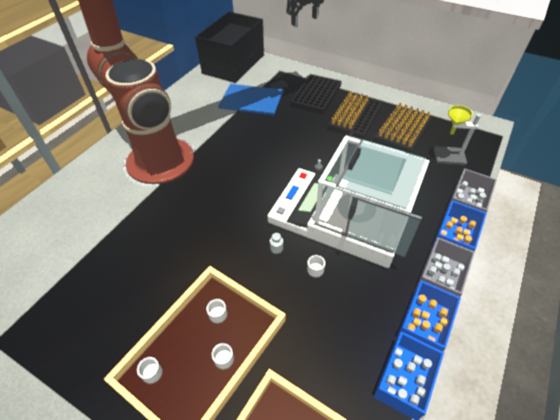

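View pics/top0.png

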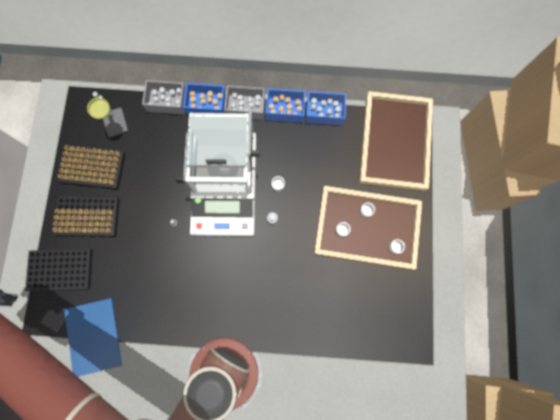

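The scene view shows the balance at mid-right with its key shelf towards the robot. In the top view the tare key is at about (222,226), the red key at (199,226), the top grip at (216,161) and the right grip at (254,155). Next I'll measure these at the known heights.

```bash
cat > h.py <<'E'
import numpy as np,cv2
def ray(m,uv):
    p=cv2.undistortPoints(np.array([[uv]],float),m['mtx'],None)[0,0]
    return -m['R'].T@m['t'], m['R'].T@np.array([p[0],p[1],1])
def onz(m,uv,z):
    c,d=ray(m,uv);return c+d*(z-c[2])/d[2]
def proj(m,X):
    p=m['mtx']@(m['R']@X+m['t']);return p[:2]/p[2]
def blobs(mask,x0,y0,x1,y1,mn=6):
    k=np.zeros_like(mask);k[y0:y1,x0:x1]=mask[y0:y1,x0:x1]
    n,l,s,c=cv2.connectedComponentsWithStats(k.astype(np.uint8))
    return [(c[i].round(2),s[i]) for i in range(1,n) if s[i,4]>=mn]
E
python3 - <<'E'
from h import *
for n,b in [('top',(185,215,260,240)),('scene',(262,160,325,235))]:
    m=np.load(n+'0.npz');hsv=cv2.cvtColor(m['im'],cv2.COLOR_BGR2HSV)
    H,S,V=hsv[...,0],hsv[...,1],hsv[...,2]
    for nm,k in [('blue',(H>100)&(H<130)&(S>120)&(V>80)),('red',((H<8)|(H>172))&(S>110)&(V>80))]:
        for c,s in blobs(k,*b): print(n,nm,c,s,onz(m,c,.047).round(4))
    print(n, m['d'].min(), m['d'].max())
m=np.load('top0.npz');im=m['im']
cv2.imwrite('pics/t1.png',cv2.resize(im[100:245,165:275],None,fx=5,fy=4.1,interpolation=cv2.INTER_CUBIC)[:600])
m=np.load('scene0.npz');im=m['im']
cv2.imwrite('pics/s1.png',cv2.resize(im[125:275,260:440],None,fx=4,fy=4,interpolation=cv2.INTER_CUBIC))
E
```

```text
top red [198.64 225.45] [197 224   4   4  11] [0.4505 0.118  0.047 ]
top 0.0 2.4235034
scene blue [291.87 192.08] [286 186  12  13  79] [0.4568 0.0445 0.047 ]
scene red [302.73 175.  ] [300 173   7   5  26] [0.4521 0.1192 0.047 ]
scene 0.0 2.9880023
```

View pics/t1.png

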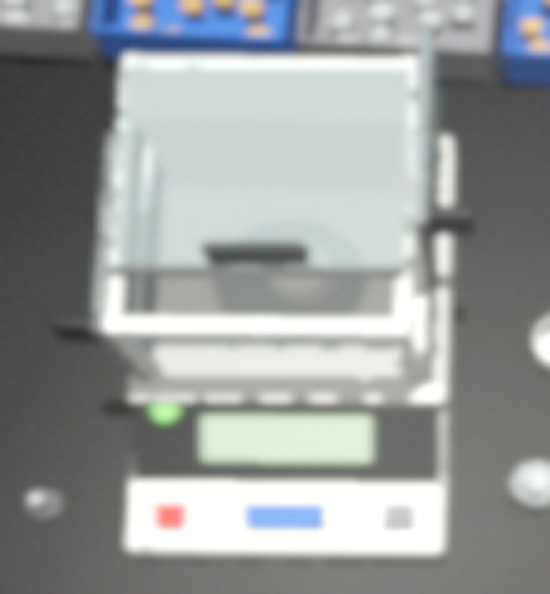

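View pics/s1.png

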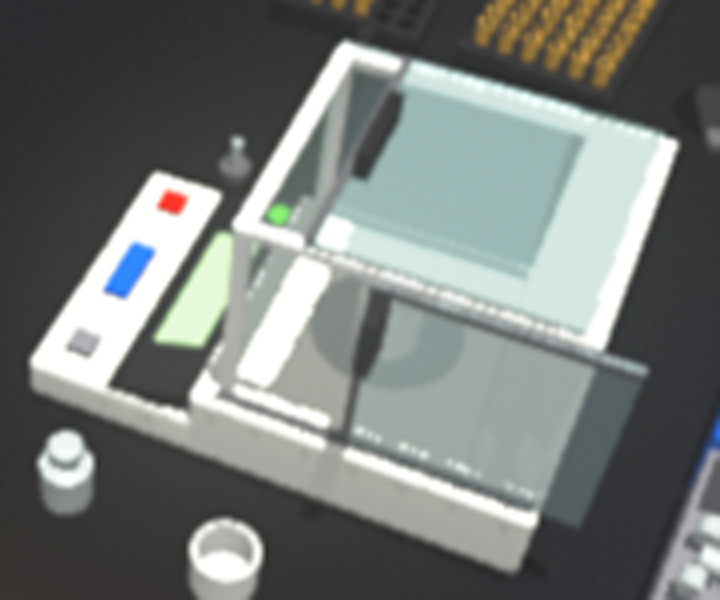

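Run:
```python
from h import *
T,S=np.load('top0.npz'),np.load('scene0.npz')
t=lambda u,v:(165+(u+.5)/5-.5,100+(v+.5)/4.1-.5)
s=lambda u,v:(260+(u+.5)/4-.5,125+(v+.5)/4-.5)
def tri(a,b):
    (c1,d1),(c2,d2)=ray(T,a),ray(S,b)
    k=np.linalg.lstsq(np.c_[d1,-d2],c2-c1,rcond=None)[0]
    p,q=c1+k[0]*d1,c2+k[1]*d2
    return ((p+q)/2).round(4),np.linalg.norm(p-q).round(4)
for n,a,b in [('red',(171,516),(173,202)),('blue',(285,516),(130,270)),('grey',(399,517),(84,342)),
 ('topgrip',(257,252),(378,135)),('rgrip',(452,223),(373,335)),('fl corner',(103,328),(240,225)),('br corner',(430,55),(672,142)),('bl corner',(122,55),(345,45))]:
    A,B=t(*a),s(*b); print(n,tri(A,B),onz(T,A,.047).round(4) if n in('red','blue','grey') else '',onz(S,B,.047).round(4) if n in('red','blue','grey') else '')
r=(onz(T,t(171,516),.047)+onz(S,s(173,202),.047))/2;g=(onz(T,t(399,517),.047)+onz(S,s(84,342),.047))/2
print(np.linalg.norm(r-g)); v=(r-g)[:2];yaw=np.arctan2(-v[0],v[1]);print('yaw',yaw,np.degrees(yaw))
R=np.array([[np.cos(yaw),-np.sin(yaw)],[np.sin(yaw),np.cos(yaw)]]);
for n,a,b,z in [('topgrip',(257,252),(378,135),.23),('rgrip',(452,223),(373,335),.187)]:
    for P in (onz(T,t(*a),z),onz(S,s(*b),z)): print(n,P.round(4),'in tare frame',(R.T@(P-(r+g)/2)[:2]).round(4))
# balance-frame predictions: tare at ~(-.1425,0)
from station import ctrl
print(ctrl.camera_model('wrist'))
```

```text
red (array([0.4516, 0.1185, 0.0463]), np.float64(0.0026)) [0.4504 0.1175 0.047 ] [0.4527 0.1189 0.047 ]
blue (array([0.4565, 0.045 , 0.0459]), np.float64(0.0015)) [0.4557 0.0443 0.047 ] [0.4575 0.0447 0.047 ]
grey (array([ 0.461 , -0.0283,  0.0462]), np.float64(0.0016)) [ 0.4603 -0.0289  0.047 ] [ 0.4619 -0.0283  0.047 ]
topgrip (array([0.6113, 0.0543, 0.2326]), np.float64(0.0004))  
rgrip (array([ 0.6575, -0.0518,  0.1891]), np.float64(0.0039))  
fl corner (array([0.549 , 0.1332, 0.0866]), np.float64(0.1019))  
br corner (array([ 0.7448, -0.0308,  0.3448]), np.float64(0.0566))  
bl corner (array([0.6417, 0.0718, 0.3408]), np.float64(0.1464))  
0.14713581446737695
yaw 0.06467440862937418 3.7055706569676117
topgrip [0.612  0.0546 0.23  ] in tare frame [ 0.156  -0.0002]
topgrip [0.6107 0.0574 0.23  ] in tare frame [0.1549 0.0026]
rgrip [ 0.6565 -0.0528  0.187 ] in tare frame [ 0.1935 -0.1103]
rgrip [ 0.6584 -0.0485  0.187 ] in tare frame [ 0.1957 -0.1061]
{'mtx': array([[325.1922621 ,   0.        , 279.04922957],
       [  0.        , 325.1922621 , 207.25459451],
       [  0.        ,   0.        ,   1.        ]]), 'tool_from_camera': array([[ 6.38938928e-04, -9.57810085e-01, -2.87401172e-01,
         7.30287184e-02],
       [ 9.99999737e-01,  5.13229954e-04,  5.12739506e-04,
        -4.50816630e-04],
       [-3.43604180e-04, -2.87401424e-01,  9.57810161e-01,
        -6.93886019e-02],
       [ 0.00000000e+00,  0.00000000e+00,  0.00000000e+00,
         1.00000000e+00]])}
```

```bash
cat >> h.py <<'E'
from scipy.spatial.transform import Rotation as Ro
yaw=.065; K=np.array([.4565,.0445]); c_,s_=np.cos(yaw),np.sin(yaw)
B=np.array([[c_,-s_,0],[s_,c_,0],[0,0,1]])
RT=B@np.diag([-1.,1,-1])
def w(x,y,z): return np.r_[K+(B[:2,:2]@[x,y]),z]     # tare frame -> world
def inb(p): return np.r_[B[:2,:2].T@(np.array(p)[:2]-K),p[2]]
def move(o,p):
    Rc=Ro.from_rotvec(o['tool_rot'])
    return (Rc.inv().apply(p-o['tool_pos'])/.6).round(4),((Rc.inv()*Ro.from_matrix(RT)).as_rotvec()/(np.pi/2)).round(4)
E
python3 - <<'E'
from h import *
from station import ctrl
o=ctrl.get_obs()
for p in (w(.16,.1,.37),w(.187,.001,.36)): print(p,move(o,p))
T=np.load('top0.npz'); t=lambda u,v:(165+(u+.5)/5-.5,100+(v+.5)/4.1-.5)
print('left grip',inb(onz(T,t(77,333),.187)))
E
```

```text
[0.6096667 0.1546815 0.37     ] (array([-0.8751, -0.4638, -0.1113]), array([-0.0011, -0.0004, -0.2545]))
[0.64304015 0.05764433 0.36      ] (array([-0.9807, -0.5982, -0.0944]), array([-0.0011, -0.0004, -0.2545]))
left grip [0.10792773 0.11020756 0.187     ]
```

>>> apply_moves:
  rows: [-0.3,-0.15,-0.11,0,0,-0.09,-0.6,-0.3,-0.11,0,0,-0.17,-0.98,-0.598,-0.095,0,0,-0.254,-0.98,-0.598,-0.095,0,0,-0.254,-0.98,-0.598,-0.095,0,0,-0.254,-0.98,-0.598,-0.095,0,0,-0.254,-0.98,-0.598,-0.095,0,0,-0.254,-0.98,-0.598,-0.095,0,0,-0.254,-0.98,-0.598,-0.095,0,0,-0.254,-0.98,-0.598,-0.095,0,0,-0.254,-0.98,-0.598,-0.095,0,0,-0.254,-0.98,-0.598,-0.095,0,0,-0.254,-0.98,-0.598,-0.095,0,0,-0.254,-0.98,-0.598,-0.095,0,0,-0.254,-0.98,-0.598,-0.095,0,0,-0.254,-0.98,-0.598,-0.095,0,0,-0.254,-0.98,-0.598,-0.095,0,0,-0.254,-0.98,-0.598,-0.095,0,0,-0.254,-0.98,-0.598,-0.095,0,0,-0.254,-0.98,-0.598,-0.095,0,0,-0.254]
  grip: 0

```text
t: 2.1
tool_pos: [0.6424, 0.059, 0.3611]
tool_rot: [-0.103, 3.14, -0.0]
contact_force: [0.4, 0.6, -0.1]
opening: 0.0001
grip_force: 0.0
```

Run:
```python
from h import *
from station import ctrl
o=ctrl.get_obs();print(o['t'],o['tool_pos'],inb(o['tool_pos']),o['tool_rot'],o['opening'],ctrl.tip_extent,o['contact_force'])
im,d=ctrl.get_image('wrist');cv2.imwrite('pics/w1.png',im)
m=ctrl.camera_model('wrist')
# predicted pixels
Rc=Ro.from_rotvec(o['tool_rot']).as_matrix();C=m['tool_from_camera']
def pw(X):
    c=C[:3,:3].T@(Rc.T@(X-o['tool_pos'])-C[:3,3]);r=np.hypot(*c[:2]);th=np.arctan2(r,c[2]);return m['mtx'][:2,2]+m['mtx'][0,0]*th*c[:2]/r
for X in (w(.1555,.001,.23),w(.1945,-.109,.187),w(0,0,.047)):print(pw(X))
```

```text
2.1 [0.64242762 0.05903532 0.361111  ] [0.18647912 0.00242784 0.361111  ] [-1.02702420e-01  3.13962973e+00 -1.76494335e-05] 0.00012033680421138138 0.0726 [ 0.38248458  0.60164943 -0.08867288]
[277.39868638 179.87301295]
[146.18760007 216.39156159]
[277.41697406  18.95000829]
```

View pics/w1.png

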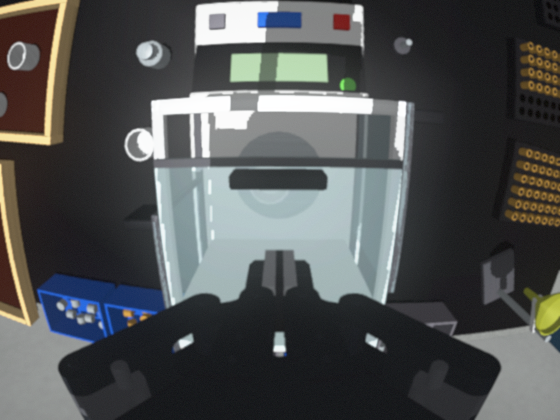

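The wrist view confirms the estimate: top grip at (278,179), right grip at (145,213) and tare key at (279,19), each within about 3 px of its prediction. The closed fingertips are over the pane, behind the top grip. Next I descend.

>>> apply_moves:
  rows: [0,0,0.04,0,0,0,0,0,0.07,0,0,0,0,0,0.085,0,0,0,0,0,0.092,0,0,0,0,0,0.098,0,0,0,0,0,0.098,0,0,0,0,0,0.098,0,0,0]

```text
t: 2.85
tool_pos: [0.6431, 0.0582, 0.303]
tool_rot: [-0.101, 3.139, -0.0]
contact_force: [-0.0, 0.1, -0.1]
opening: -0.0004
grip_force: 0.0
```

>>> apply_moves:
  rows: [0.008,0,0,0,0,0,0.016,0,0,0,0,0,0.024,0,0,0,0,0,0.032,0,0,0,0,0,0.04,0,0,0,0,0,0.048,0,0,0,0,0,0.056,0,0,0,0,0,0.064,0,0,0,0,0]

```text
t: 3.65
tool_pos: [0.6042, 0.0558, 0.3024]
tool_rot: [-0.101, 3.139, 0.0]
contact_force: [1.3, 1.2, 1.5]
opening: -0.0002
grip_force: 0.7
```

>>> apply_moves:
  rows: [0.006,0,0,0,0,0,0.012,0,0,0,0,0,0.018,0,0,0,0,0,0.024,0,0,0,0,0,0.03,0,0,0,0,0,0.034,0,0,0,0,0]

```text
t: 4.25
tool_pos: [0.5854, 0.0545, 0.3022]
tool_rot: [-0.1, 3.133, 0.0]
contact_force: [14.2, 1.6, -4.6]
opening: -0.0
grip_force: 7.0
```

The force has jumped to 14 N, so the door is on its stop. I'll back off, rise and look at it.

>>> apply_moves:
  rows: [-0.01,0,0,0,0,0,-0.03,0,0,0,0,0,-0.03,0,-0.04,0,0,0,-0.03,0,-0.08,0,0,0,-0.03,0,-0.1,0,0,0,-0.03,0,-0.1,0,0,0,-0.03,0,-0.1,0,0,0]

```text
t: 4.95
tool_pos: [0.6021, 0.0556, 0.3612]
tool_rot: [0.101, -3.139, -0.0]
contact_force: [-0.1, -1.8, -0.6]
opening: -0.0003
grip_force: 0.0
```

Run:
```python
from h import *
from station import ctrl
o=ctrl.get_obs();print(o['t'],o['tool_pos'],inb(o['tool_pos']),o['contact_force'])
im,d=ctrl.get_image('wrist');cv2.imwrite('pics/w2.png',im)
for p in (w(.25,-.115,.36),w(.25,-.115,.26),w(.25,-.115,.25)): print(move(o,p))
```

```text
4.95 [0.60205914 0.05557557 0.36120078] [0.14597116 0.0015975  0.36120078] [-0.06506438 -1.7629803  -0.59152137]
(array([-0.1735, -0.1942,  0.0018]), array([ 0.    , -0.0008, -0.0005]))
(array([-0.1737, -0.1942,  0.1684]), array([ 0.    , -0.0008, -0.0005]))
(array([-0.1738, -0.1942,  0.1851]), array([ 0.    , -0.0008, -0.0005]))
```

View pics/w2.png

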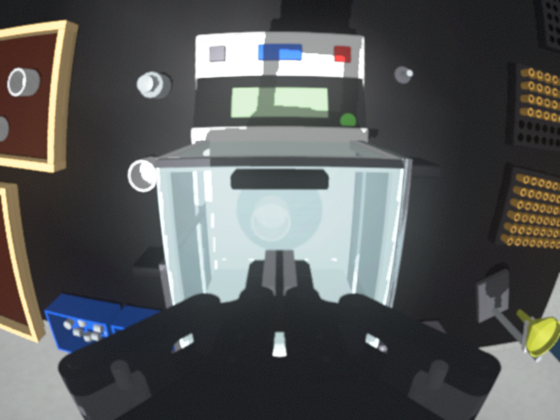

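The top door now lies flush with the front frame (grip at (280,179)), so it is shut. The right grip is at (150,258), with free space behind it. I'll go behind it and down.

>>> apply_moves:
  rows: [-0.05,-0.06,0,0,0,0,-0.1,-0.12,0,0,0,0,-0.15,-0.17,0,0,0,0,-0.15,-0.191,0,0,0,0,-0.15,-0.191,0,0,0,0,-0.15,-0.191,0.05,0,0,0,-0.15,-0.191,0.09,0,0,0,-0.15,-0.191,0.12,0,0,0,-0.15,-0.191,0.145,0,0,0,-0.15,-0.191,0.16,0,0,0,-0.15,-0.191,0.168,0,0,0,-0.15,-0.191,0.168,0,0,0,-0.15,-0.191,0.168,0,0,0]

```text
t: 6.3
tool_pos: [0.6997, -0.0531, 0.2625]
tool_rot: [-0.101, 3.138, -0.001]
contact_force: [-0.2, 0.1, 0.7]
opening: 0.0002
grip_force: 0.0
```

>>> apply_moves:
  rows: [0.01,0,0,0,0,0,0.02,0,0,0,0,0,0.03,0,0,0,0,0,0.04,0,0,0,0,0,0.05,0,0,0,0,0,0.06,0,0,0,0,0,0.07,0,0,0,0,0]

```text
t: 7.0
tool_pos: [0.657, -0.0557, 0.2616]
tool_rot: [-0.101, 3.139, -0.0]
contact_force: [2.0, 0.7, 1.4]
opening: 0.0001
grip_force: 0.7
```

>>> apply_moves:
  rows: [0.01,0,0,0,0,0,0.02,0,0,0,0,0,0.03,0,0,0,0,0,0.04,0,0,0,0,0,0.05,0,0,0,0,0,0.06,0,0,0,0,0,0.07,0,0,0,0,0,0.08,0,0,0,0,0,0.09,0,0,0,0,0,0.094,0,0,0,0,0]

```text
t: 8.0
tool_pos: [0.6004, -0.0594, 0.2612]
tool_rot: [0.101, -3.14, 0.0]
contact_force: [2.0, 0.8, 0.9]
opening: -0.0001
grip_force: 0.6
```

>>> apply_moves:
  rows: [0.005,0,0,0,0,0,0.01,0,0,0,0,0,0.015,0,0,0,0,0,0.019,0,0,0,0,0,0.023,0,0,0,0,0]

```text
t: 8.5
tool_pos: [0.5893, -0.0601, 0.2614]
tool_rot: [-0.1, 3.131, 0.0]
contact_force: [17.7, 1.3, -7.4]
opening: 0.0001
grip_force: 8.9
```

It is on its stop: 17.7 N at tare-frame x 0.126, matching the left grip's position. I'll back off and rise.

>>> apply_moves:
  rows: [-0.01,0,0,0,0,0,-0.03,0,0,0,0,0,-0.03,0,-0.05,0,0,0,-0.03,0,-0.1,0,0,0,-0.03,0,-0.15,0,0,0,-0.03,0,-0.15,0,0,0,-0.03,0,-0.15,0,0,0]

```text
t: 9.2
tool_pos: [0.6058, -0.0592, 0.3518]
tool_rot: [-0.101, 3.139, -0.001]
contact_force: [0.1, 0.1, -1.3]
opening: -0.0003
grip_force: 0.0
```

Run:
```python
from h import *
from station import ctrl
o=ctrl.get_obs();print(o['t'],o['tool_pos'],inb(o['tool_pos']),o['contact_force'])
im,d=ctrl.get_image('wrist');im2,d=ctrl.get_image('scene')
cv2.imwrite('pics/c3.png',np.hstack([cv2.resize(im[100:300,60:460],(400,300)),cv2.resize(im2[125:275,260:440],(400,300))]))
for p in (w(0,0,.36),w(0,0,.135)): print(move(o,p))
```

```text
9.2 [ 0.60575686 -0.05915615  0.35183895] [ 0.14220876 -0.11313211  0.35183895] [ 0.0989607   0.06172991 -1.31114937]
(array([ 0.2372,  0.1884, -0.0139]), array([-0.0004,  0.0005, -0.0005]))
(array([0.2374, 0.1886, 0.3611]), array([-0.0004,  0.0005, -0.0005]))
```

View pics/c3.png

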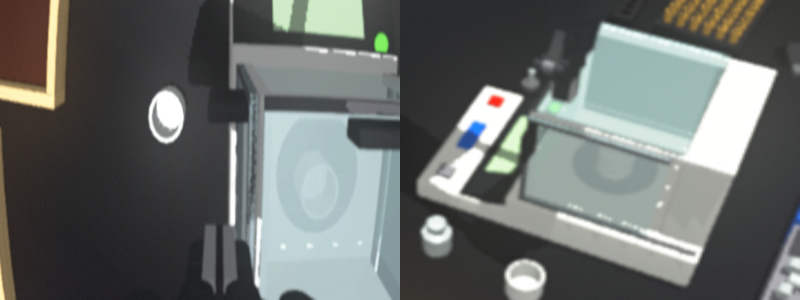

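Both doors sit against the front frame: the right grip is at the front in the left half of the picture, and no pane sticks out behind in the right half. Next is the tare key.

>>> apply_moves:
  rows: [0.05,0.04,0,0,0,0,0.1,0.08,0,0,0,0,0.15,0.12,0,0,0,0,0.2,0.16,0,0,0,0,0.237,0.188,0,0,0,0,0.237,0.188,0,0,0,0,0.237,0.188,0.06,0,0,0,0.237,0.188,0.12,0,0,0,0.237,0.188,0.18,0,0,0,0.237,0.188,0.24,0,0,0,0.237,0.188,0.29,0,0,0,0.237,0.188,0.33,0,0,0,0.237,0.188,0.35,0,0,0,0.237,0.188,0.36,0,0,0,0.237,0.188,0.36,0,0,0]

```text
t: 10.8
tool_pos: [0.4561, 0.0442, 0.1348]
tool_rot: [0.1, -3.139, -0.0]
contact_force: [-0.7, 0.2, -0.2]
opening: -0.0003
grip_force: 0.0
```

Run:
```python
from h import *
from station import ctrl
o=ctrl.get_obs();print(o['t'],inb(o['tool_pos']),o['contact_force'])
im2,d=ctrl.get_image('scene')
cv2.imwrite('pics/s4.png',cv2.resize(im2[125:275,260:440],None,fx=4,fy=4,interpolation=cv2.INTER_CUBIC))
```

```text
10.8 [-0.0004498  -0.00024218  0.13475118] [-0.66608645  0.19654794 -0.17185642]
```

View pics/s4.png

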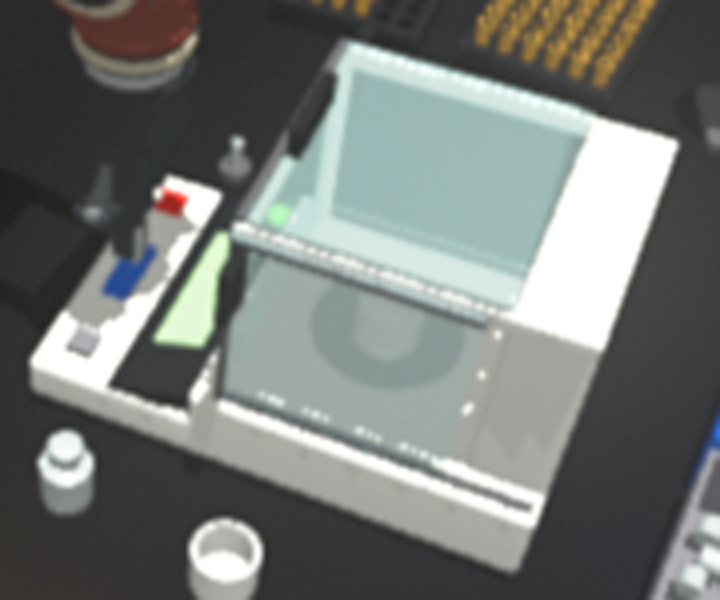

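Both doors are flush at the front, the cup is in place, and the fingertips are above the blue key at (130,265). Now I'll press it.

>>> apply_moves:
  rows: [0,0,0.008,0,0,0,0,0,0.016,0,0,0,0,0,0.021,0,0,0,0,0,0.025,0,0,0,0,0,0.029,0,0,0,0,0,0.032,0,0,0,0,0,0.032,0,0,0]

```text
t: 11.55
tool_pos: [0.4561, 0.0444, 0.1162]
tool_rot: [0.101, -3.14, 0.0]
contact_force: [-1.7, 0.2, 2.5]
opening: -0.0001
grip_force: 1.5
```

>>> apply_moves:
  rows: [0,0,0.002,0,0,0,0,0,0.004,0,0,0,0,0,0.005,0,0,0,0,0,0.005,0,0,0]

```text
t: 11.95
tool_pos: [0.4563, 0.0444, 0.1144]
tool_rot: [0.101, -3.139, 0.0]
contact_force: [-6.8, 0.5, 12.2]
opening: -0.0001
grip_force: 6.1
```

12 N is well past the 4.2 N needed for full travel, so the key is on its stop. I'll lift off.

>>> apply_moves:
  rows: [0,0,0.005,0,0,0,0,0,-0.01,0,0,0,0,0,-0.04,0,0,0,0,0,-0.1,0,0,0,0,0,-0.16,0,0,0,0,0,-0.22,0,0,0,0,0,-0.28,0,0,0,0,0,-0.3,0,0,0,0,0,-0.3,0,0,0,0,0,-0.3,0,0,0,0,0,-0.3,0,0,0]

```text
t: 13.05
tool_pos: [0.4552, 0.0444, 0.2903]
tool_rot: [0.101, -3.136, -0.001]
contact_force: [0.3, 0.7, 0.0]
opening: 0.0001
grip_force: 0.0
```

Run:
```python
from h import *
from station import ctrl
o=ctrl.get_obs();print(o['t'],inb(o['tool_pos']),o['contact_force'])
im2,d=ctrl.get_image('scene')
cv2.imwrite('pics/s5.png',cv2.resize(im2[125:275,260:440],None,fx=4,fy=4,interpolation=cv2.INTER_CUBIC))
```

```text
13.05 [-1.28874564e-03  1.20346465e-05  2.90330043e-01] [0.2890903  0.70279528 0.03128483]
```

View pics/s5.png

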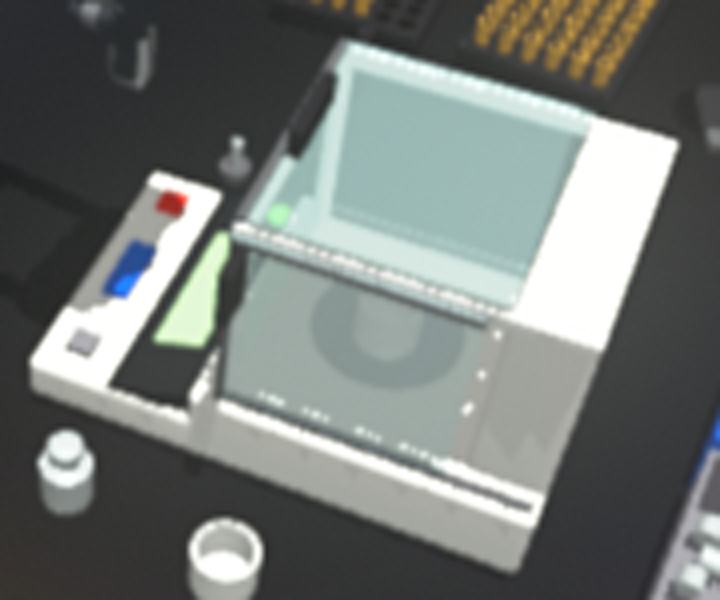

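The doors are shut, the keys are up, the cup and parts around the balance are where they were, and the arm is clear. I'm handing the job in.

```bash
python3 -c "
from station import ctrl
print(ctrl.finish_job())"
```

```text
the job is handed in; nothing more can be done
None
```

I gently pushed the top and right doors shut, then pressed the tare key to its stop and released it, and handed the job in at about 13 s; the hand-in gave no verdict.

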